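Lock the centrifuge lid and start the spin

ROBOT

A 7-joint arm with a two-finger parallel gripper is mounted at the origin on a cart in front of the work surface, level with it; the furniture and walls round the work are solid. World frame = base frame: x ahead of the robot, y to its left, z up, the work surface at z = 0. Lengths are in m, angles in rad, forces in N, time in s.
With the tool pointing down it reaches from about 0.4 to 0.85 m from the base axis. Payload 10.4 kg.
Tool frame: the origin (TCP) lies midway between the tips of the shut fingers; the grasp point (between the pads) lies 19 mm behind it; z points along the fingers, x is the direction in which the jaws open and shut, and the axes are right-handed (so a half turn about z gives the same grasp; the last joint's range is limited). The gripper opens to 87 mm and grips with 3 to 60 N. Pads are 19 mm wide; open, the fingers measure 117 mm over their backs; the gripper's body (75 mm by 190 mm) begins 51 mm behind the grasp point.
Start: joints at [1.32, 0.332, -0.065, 1.46, 0.022, 1.35, -0.088], TCP at [0.141, -0.609, 0.223] pointing down, gripper open.
Joint ranges: [-2.6, 2.6], [-0.5, 2.12], [-1.47, 1.34], [0.16, 2.42], [-1.27, 4.41], [0.06, 2.06], [-2.6, 2.6]. Speed limits (rad/s): [2.22, 2.22, 2.79, 2.79, 3.14, 3.14, 3.14].

INTERFACE

Orientations are given as a unit quaternion [x, y, z, w].
In Python, from bench import r gives the robot as it stands. The module is installed in compiled form; this text tells all that it offers.
- The arm moves only by the tool play_rows, never from a script. Its argument "commands" is a list of rows, each a list of 7 numbers: the shift along the world's x, y, z in cm, then the turn, a rotation vector about the world's x, y, z in rad, then the finger opening in cm, from 0 to 8.7. A call has 1 to 20 rows; each row shifts and turns the commanded pose from where the row before left it; what a row does not reach is not made up. A row lasts 1/8 s, in which the tool goes at most 62.5 mm and 10.7 degrees, less where a joint would pass 70% of its speed; a pose out of reach is approached as far as the arm can. A call is refused whole if a number of a shift passes 6.25 or a number of a turn 0.188, either way. A call with a gripper value outside its range is refused whole. The fingers move at their own pace and stop on an object; "grip_force" is the grip in N (left out, the last holds). Time passes only in rows, so rows that do not move let the fingers close. It gives the time, the measured TCP pose, the force and the opening at its end, in the units of the state.
- r.read_state(): the state, without advancing time (a new reading comes with each control period).
- r.camera(name): name is "scene" or "top" or "wrist"; returns a dict with "img" (420x560x3 uint8, red, green, blue), "K" (3x3 intrinsics, pixels), "camera_from_world" (4x4, takes a point from world to camera coordinates). Camera axes: x right, y down, z forward; pixel columns grow to the right and rows downward; lengths in m; the calibration is good to about 2 mm. A picture is of the moment at which its call begins. There is no depth.
- r.close_job(): hands the job in, once; it reports no verdict.
The state is a dict: "time": time; "joint_positions": joint angles; "joint_vel": joint speeds; "joint_torque": joint torques, N m; "ee_pos": TCP position; "eef_rot": TCP orientation; "ft_force": force on the tool from outside, world axes, zero at the start; "torque": the same for the moment, N m; "width": finger opening in m.
Only numpy, scipy, OpenCV 4.12 (cv2) and the standard library are available. Lean on these libraries where they do the work, as an engineer would, in place of code of your own. Each camera call takes 0.05 s, during which the arm holds its last target. There are 200 camera calls.

TASK

The tubes are loaded in the small bench centrifuge. Push its lid all the way shut, set a fingertip in the slot of the round lid lock and turn it clockwise a full quarter turn until the lid is locked, then press the green start button and let it spring back. Do not start it before the lid is locked, do not open the lid any further, and leave the things standing around undisturbed; nothing has to be gripped or lifted.

Things in the scene. Friction and masses are not known exactly. Their poses are not given: they have to be found in the camera images.
- centrifuge: Small white bench centrifuge, fixed on the worktop, 280 mm deep, 230 wide, top deck 150 high. Origin at the centre of its underside; its x axis points from its front (x = -140 mm) to its back, y to its left, z up. A sloping console (130 to 145 high) is at its front; the grey lid covers the rest.
- lid (a joint): Opening angle (rad) of the grey lid with a round window, 215 mm front to back, 212 wide, 22 thick: 0 = shut, grows as the front rises (limit 1.2). Hinge line: along the centrifuge's y axis, in the lid's underside at x = +125 mm, z = 152 mm of its frame. Ajar at the start; the stiff hinge keeps it where it is left; a few N near the front moves it. Shut, its top is 174 mm above the worktop.
- lid_front (a point): Middle of the top front edge of the lid, 209 mm from the hinge; moves and tilts with the lid: x axis along the lid towards the hinge, z out of its top.
- lid_lock (a joint): Turn (rad) of the dark lock disc, 77 mm diameter, flush in the lid on its centre line, 157 mm from the hinge. 0 = open (slot across the lid, white pointer at the red dot, right), grows clockwise from above to its stop 1.571 = locked (pointer at the green dot, front). Starts 0 to 0.25. Stiff (0.08 N m), stays where left. Its tongue swings under the deck only with the lid shut; turned sooner it blocks the lid.
- lock_slot (a point): Centre of the floor of the disc's slot, on the disc's axis, 15 mm below the lid's top. The slot is 30 mm wide, 68 long, 15 deep, upright walls, closed ends, centred on the axis; a shut pair of fingertips fits in. Turns with the disc: the slot runs along this point's y axis, -y points to the white pointer, z is out of the lid's top.
- start_button (a joint): Travel of the green start button in m: 0 = out, 0.005 = fully in, springs back. About 5 N presses it fully in.
- start_button_top (a point): Centre of the top of the green start button, 24 mm diameter, at the right of the sloping console in front of the lid. z axis is out of the button, tilted 12 degrees from vertical towards the front; pressing straight down works too. It stands 10 mm out of its dark collar (40 mm diameter).
- lab_timer: Bystander: small white digital timer, 60 x 64 x 18 mm, lying left of the centrifuge's front. Origin at the centre of its underside.
- strip_pot: Bystander: white test strip pot with a green cap, 36 mm diameter, 64 mm high, standing at the right of the centrifuge's front. Origin at the centre of its underside.
- coverslip_pack: Bystander: flat white and blue pack, 62 x 88 x 22 mm, in front of and right of the microscope. Origin at the centre of its underside.
- pen: Bystander: blue ballpoint pen, 145 mm long, lying on the worktop. Origin at the centre of its underside.
- forceps: Bystander: steel locking forceps, 151 mm long, lying on the worktop at the right. Origin at the centre of its underside.
- pen_2: Bystander: black and white marker, 135 mm long, lying on the worktop at the right. Origin at the centre of its underside.

How it is judged:
On the way, in this order (a step that is already met when the one before it is completed fails the run):
1. the lid is pushed shut, with the lock still open (value of joint lid below 0.02 rad and value of joint lid_lock below 0.6 rad), for 0.1 s.
2. the lock is turned the full quarter turn with the lid shut (value of joint lid below 0.012 rad and value of joint lid_lock above 1.4 rad), for 0.2 s.
3. the start button is pressed in (value of joint start_button above 0.0035 m), for 0.05 s.
At the end, for the whole second after the job is handed in: The lid is shut (within 0.012 rad), the lock stands at least 1.40 rad clockwise of open, and the start button, pressed in at least 3.5 mm after locking, is out again (all of step 2 and value of joint start_button below 0.001 m); the robot touches nothing.
It fails at once if the start button is pressed while the lid is not shut and locked (value of joint start_button above 0.0025 m and (value of joint lid_lock below 1.35 rad or value of joint lid above 0.02 rad)).
It fails at once if the lid is lifted further open (value of joint lid above 0.45 rad).
It fails at once if a bystander is moved by more than 30 mm (distance of any of lab_timer, strip_pot, coverslip_pack, pen, forceps, pen_2 from where it was at the start of the episode above 0.03 m).
It fails at once if the strip pot is knocked over (angle between strip_pot's own z axis and vertical above 0.5 rad).
It also fails if it takes over 64 s, if anything falls off the work surface, if the arm or the gripper's body presses on something with over 40 N, if the wrist force passes 120 N, or if a joint passes its speed limit or range.

## Working session

There is one attempt and no reset: what is moved stays moved. The work goes in short steps, Python scripts to look and compute and a tool call to move; the robot and the scene stay as the last step left them, time stands still between calls to the robot, and variables do not carry over. Pictures are saved under pics/ and viewed, about 8 in all and at most 12, crops included, and the job is handed in when it is done.

Besides the shell and the picture viewer there is one more tool, called as a command line: name --pt "numbers of a row" for each row, then --argument value for the rest. play_rows: Moves the arm, as the interface text tells. Its arguments: {"type":"object","properties":{"commands":{"type":"array","items":{"type":"array","items":{"type":"number"}}},"grip_force":{"type":"number"}},"required":["commands"]}

```bash
mkdir -p pics; cat > h.py <<'E'
import numpy as np,cv2
from bench import r
def snap(n,f):
    c=r.camera(n); cv2.imwrite('pics/'+f,c['img'][:,:,::-1]); np.savez('pics/'+f+'.npz',**c); return c
def ray(c,u,v):
    T=np.array(c['camera_from_world']);R=T[:3,:3];o=-R.T@T[:3,3]
    d=R.T@np.linalg.inv(c['K'])@[u,v,1];return o,d/np.linalg.norm(d)
def onz(c,u,v,z):
    o,d=ray(c,u,v);return o+d*(z-o[2])/d[2]
def tri(c1,p1,c2,p2):
    A=[];b=[]
    for c,p in((c1,p1),(c2,p2)):
        o,d=ray(c,*p);P=np.eye(3)-np.outer(d,d);A.append(P);b.append(P@o)
    return np.linalg.lstsq(np.vstack(A),np.hstack(b),rcond=None)[0]
def proj(c,X):
    T=np.array(c['camera_from_world']);q=np.array(c['K'])@(T[:3,:3]@X+T[:3,3]);return q[:2]/q[2]
E
python3 - <<'E'
from h import *
a=snap('scene','s1.png');b=snap('top','t1.png')
im=np.vstack([a['img'],b['img']])
for c in(a,b): print(ray(c,280,210))
print(r.read_state())
E
```

```text
(array([-0.40423613,  0.94714638,  0.99578476]), array([ 0.58172434, -0.60944242, -0.53868055]))
(array([ 0.39155999, -0.06518225,  1.4586728 ]), array([ 1.28273166e-01,  7.36928053e-04, -9.91738601e-01]))
{'time': 0.1, 'joint_positions': array([ 1.32038723,  0.33280817, -0.0647061 ,  1.46087433,  0.02159969,
        1.3498939 , -0.08852852]), 'joint_vel': array([-0.00115631, -0.00223207,  0.00031405, -0.00159161, -0.0007306 ,
       -0.00159851,  0.00059203]), 'joint_torque': array([ 2.60943489e-03, -6.24546146e+01,  2.54195760e-02, -3.90715456e+01,
       -6.13835966e-02,  3.65983509e-02, -1.83281264e-05]), 'ee_pos': array([ 0.14107239, -0.60850799,  0.22182571]), 'eef_rot': array([ 7.82892104e-01, -6.22157165e-01, -5.21373877e-04, -3.78281150e-04]), 'ft_force': array([ 0.2909606 ,  0.47949947, -0.12916427]), 'torque': array([-0.02988124, -0.0020832 ,  0.00855779]), 'width': 0.08706954148565293}
```

View pics/s1.png

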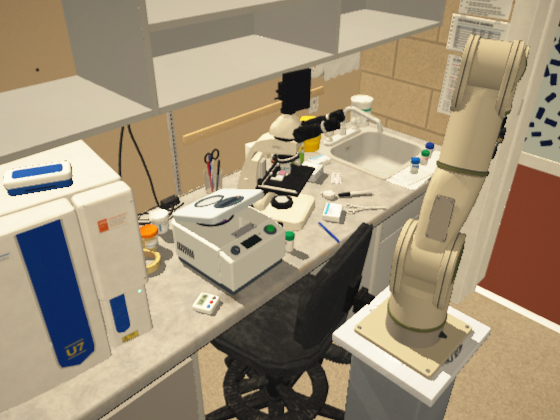

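View pics/t1.png

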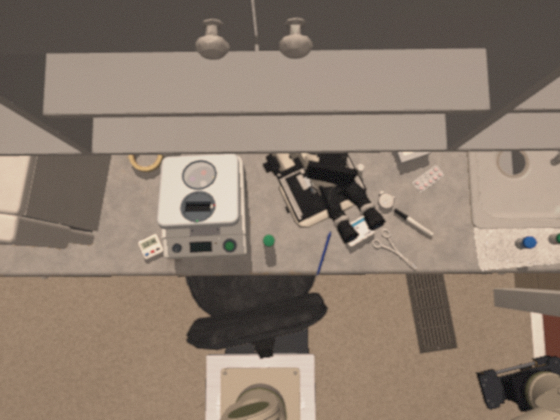

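The scene shows the centrifuge with its lid ajar around (228,235). In the top view the lid is at (200,190), the lock at (198,207), the green button at (230,246), the timer at (151,247) and the pot at (268,241). I'll zoom in next.

```bash
python3 - <<'E'
from h import *
a=dict(np.load('pics/s1.png.npz'));b=dict(np.load('pics/t1.png.npz'))
ca=cv2.resize(a['img'][180:300,160:310],None,fx=5,fy=5,interpolation=2)[:,:,::-1]
cb=cv2.resize(b['img'][145:265,135:285],None,fx=5,fy=5,interpolation=2)[:,:,::-1]
for c in (ca,cb):pass
cv2.imwrite('pics/ca.png',ca);cv2.imwrite('pics/cb.png',cb)
for n,c in(('s',a),('t',b)):
    hsv=cv2.cvtColor(c['img'],cv2.COLOR_RGB2HSV)
    m=cv2.inRange(hsv,(60,100,40),(90,255,255))
    k,l,s,ce=cv2.connectedComponentsWithStats(m)
    print(n,[(s[i,4],ce[i].round(1)) for i in range(1,k) if s[i,4]>8])
E
```

```text
s [(np.int32(39), array([425.1, 152.6])), (np.int32(49), array([269.9, 228.1])), (np.int32(67), array([289.3, 235.4]))]
t [(np.int32(18), array([558.2, 238.1])), (np.int32(80), array([268.4, 240.3])), (np.int32(53), array([229. , 245.6]))]
```

View pics/ca.png

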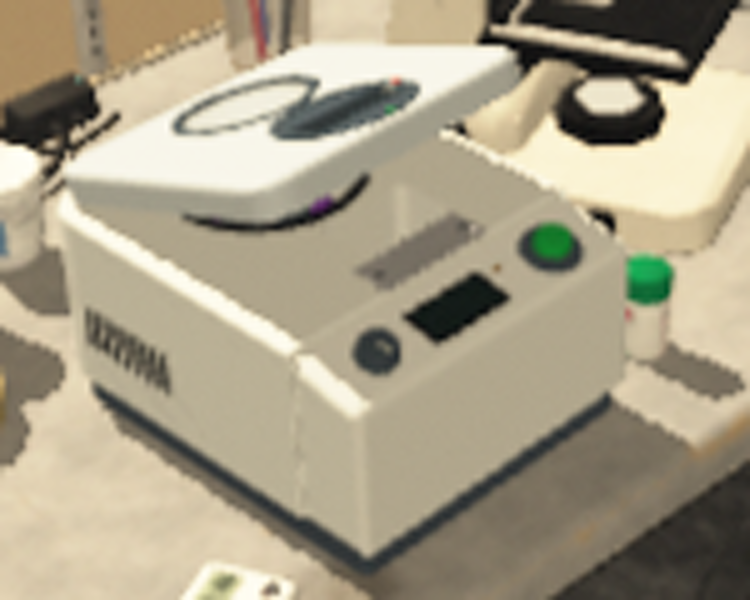

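View pics/cb.png

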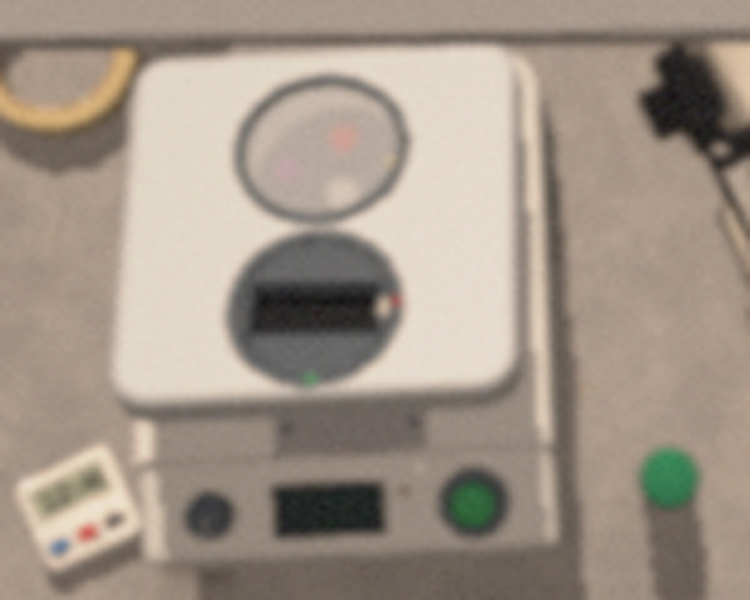

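Scene crop: the lid is ajar with the button at (550,243). Top crop: slot centre (315,307), slot nearly across the lid, button (473,503), console front edge from (155,560) to (557,543).

```bash
python3 - <<'E'
from h import *
a=dict(np.load('pics/s1.png.npz'));b=dict(np.load('pics/t1.png.npz'))
A=lambda u,v:((u+.5)/5-.5+160,(v+.5)/5-.5+180)
B=lambda u,v:((u+.5)/5-.5+135,(v+.5)/5-.5+145)
btn=tri(a,A(552,243),b,B(473,503));print('btn',btn)
fl=onz(b,*B(155,560),.130);fr=onz(b,*B(557,543),.130);print('front',fl,fr,np.linalg.norm(fl-fr))
lid=tri(a,A(400,90),b,B(392,301));print('reddot?',lid)
print('green', tri(a,A(391,110),b,B(310,379)))
g=tri(a,A(391,110),b,B(310,379))
print('disc centre-ish',tri(a,A(346,108),b,B(315,307)))
print('knob',tri(a,A(378,350),b,B(209,515)))
print('pot cap',tri(a,A(650,270),b,B(669,478)))
y=np.arctan2(*( (fl-fr)[[0,1]]*[-1,1]));print('yaw',y)
ex=np.array([np.cos(y),np.sin(y)]);ey=np.array([-ex[1],ex[0]])
o=(fl+fr)[:2]/2+.14*ex;print('origin',o,'btn local',(btn[:2]-o)@ex,(btn[:2]-o)@ey)
# lid angle from slot centre: point at 157mm from hinge on top 22mm
for th in (.1,.15,.2,.25,.3,.35,.4):
    def P(d,h,yy=0):
        X=.125-d*np.cos(th)+h*np.sin(th)*1; Z=.152+d*np.sin(th)+h*np.cos(th)
        return np.r_[o+X*ex+yy*ey,Z]
    print(th,[((np.array(proj(b,P(157e-3,.007)))-[135,145])*5+2).round(),((np.array(proj(b,P(.212,.022)))-[135,145])*5+2).round(), ((np.array(proj(a,P(157e-3,.022)))-[160,180])*5+2).round()])
print('deckpts')
# shelf front-bottom: 
E
```

```text
btn [0.46654238 0.07641984 0.14335442]
front [0.43684226 0.25295084 0.13      ] [0.44417117 0.03079115 0.13      ] 0.2222805413139586
reddot? [0.56563248 0.10892714 0.2230549 ]
green [0.5246367  0.14902315 0.24380758]
disc centre-ish [0.56392292 0.14974115 0.22845353]
knob [0.46114897 0.22099009 0.1439329 ]
pot cap [ 0.4840088  -0.0294944   0.06154296]
yaw 0.03297739749716281
origin [0.5804306  0.14648699] btn local -0.11613651230714978 -0.06627399570337321
0.1 [array([339., 345.]), array([334., 440.]), array([370., 169.])]
0.15 [array([336., 341.]), array([331., 434.]), array([367., 157.])]
0.2 [array([334., 336.]), array([328., 427.]), array([363., 145.])]
0.25 [array([331., 330.]), array([324., 418.]), array([360., 133.])]
0.3 [array([329., 324.]), array([321., 409.]), array([355., 120.])]
0.35 [array([326., 317.]), array([318., 399.]), array([351., 108.])]
0.4 [array([324., 309.]), array([314., 387.]), array([346.,  95.])]
deckpts
```

```bash
python3 - <<'E'
from h import *
a=dict(np.load('pics/s1.png.npz'));b=dict(np.load('pics/t1.png.npz'))
ca=cv2.resize(a['img'][0:200,150:400],None,fx=3,fy=3,interpolation=2)[:,:,::-1]
cv2.imwrite('pics/cc.png',ca)
for p,q in (((340,120),(372,218)),((340,120),(348,235)),((345,133),(348,235)),((297,70),(330,172))): print(p,q,tri(a,p,b,q))
# shelf front bottom edge: plane through top camera and row 153, cut by scene rays
o,d1=ray(b,150,153);_,d2=ray(b,440,153);n=np.cross(d1,d2)
for p in ((200,107),(300,83),(400,50),(330,40)):
    q,e=ray(a,*p);print(p,q+e*(n@(o-q))/(n@e))
E
```

```text
(340, 120) (372, 218) [ 0.50678205 -0.27609913  0.37532336]
(340, 120) (348, 235) [ 0.46533658 -0.21749598  0.40448584]
(345, 133) (348, 235) [ 0.46163047 -0.22900611  0.3591743 ]
(297, 70) (330, 172) [ 0.58457814 -0.16054958  0.5459369 ]
(200, 107) [0.63408829 0.17485101 0.50704438]
(300, 83) [ 0.63695022 -0.23173557  0.47745951]
(400, 50) [ 0.63078052 -0.81118421  0.47596376]
(330, 40) [ 0.60466598 -0.33290198  0.60103283]
```

View pics/cc.png

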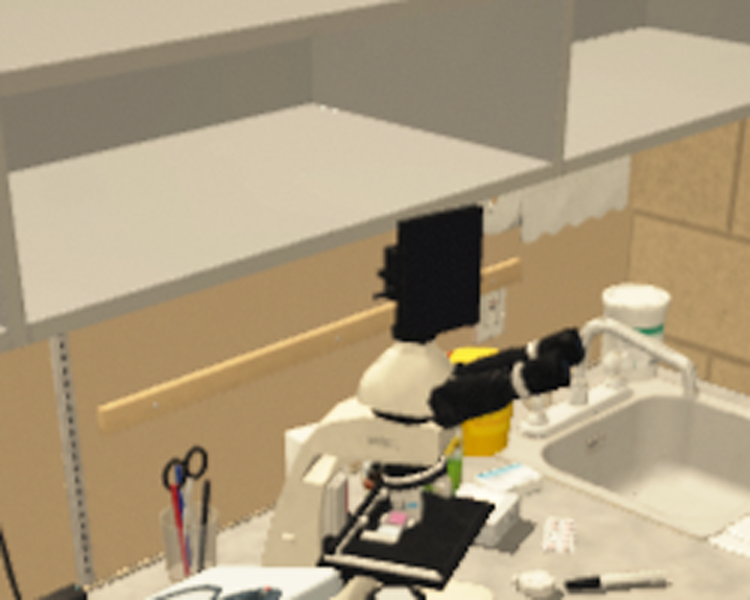

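The crop shows the microscope eyepieces at about x 0.46, y -0.25, z 0.38. The shelf edge is at about x 0.63, z 0.48, so I'll pass high and near the base.

play_rows --pt "0 0 4.8 0 0 0.147 0" --pt "0 0 4.8 0 0 0.147 0" --pt "0 0 4.8 0 0 0.147 0" --pt "0 0 4.8 0 0 0.147 0" --pt "0 0 4.8 0 0 0.147 0" --pt "1.6 4.2 0 0 0 0.147 0" --pt "1.6 4.2 0 0 0 0.147 0" --pt "1.6 4.2 0 0 0 0.147 0" --pt "1.6 4.2 0 0 0 0.147 0" --pt "1.6 4.2 0 0 0 0.147 0" --pt "3.6 4.0 0 0 0 0.147 0" --pt "3.6 4.0 0 0 0 0.147 0" --pt "3.6 4.0 0 0 0 0.147 0" --pt "3.6 4.0 0 0 0 0.147 0" --pt "3.6 4.0 0 0 0 0.147 0" --pt "0.8 4.0 0 0 0 0.147 0" --pt "0.8 4.0 0 0 0 0.147 0" --pt "0.8 4.0 0 0 0 0.147 0" --pt "0.8 4.0 0 0 0 0.147 0" --pt "0.8 4.0 0 0 0 0.147 0" --grip_force 20

```text
time: 2.6
ee_pos: [0.4411, 0.0025, 0.4624]
eef_rot: [0.696, 0.718, -0.0, -0.0]
ft_force: [0.7, 0.1, -0.1]
width: 0.0003
```

play_rows --pt "1.74 4.0 -2.4 0 0 0 0" --pt "1.74 4.0 -2.4 0 0 0 0" --pt "1.74 4.0 -2.4 0 0 0 0" --pt "1.74 4.0 -2.4 0 0 0 0" --pt "1.74 4.0 -2.4 0 0 0 0" --pt "0 0 -3.0 0 0 0 0" --pt "0 0 -3.0 0 0 0 0" --pt "0 0 -1.2 0 0 0 0" --pt "0 0 -1.0 0 0 0 0" --pt "0 0 -1.0 0 0 0 0" --pt "0 0 -1.0 0 0 0 0" --pt "0 0 -1.0 0 0 0 0" --pt "0 0 -1.0 0 0 0 0" --pt "0 0 -1.0 0 0 0 0" --pt "0 0 0 0 0 0 0"

```text
time: 4.47
ee_pos: [0.5279, 0.2009, 0.2096]
eef_rot: [0.698, 0.716, -0.0, -0.0]
ft_force: [-0.3, 0.6, 0.1]
width: 0.0006
```

```bash
python3 - <<'E'
from h import *
a=snap('scene','s2.png')
cv2.imwrite('pics/cd.png',cv2.resize(a['img'][120:320,140:340],None,fx=3,fy=3,interpolation=2)[:,:,::-1])
print(r.read_state()['ft_force'])
E
```

```text
[-0.28510198  0.70714222 -0.25740113]
```

View pics/cd.png

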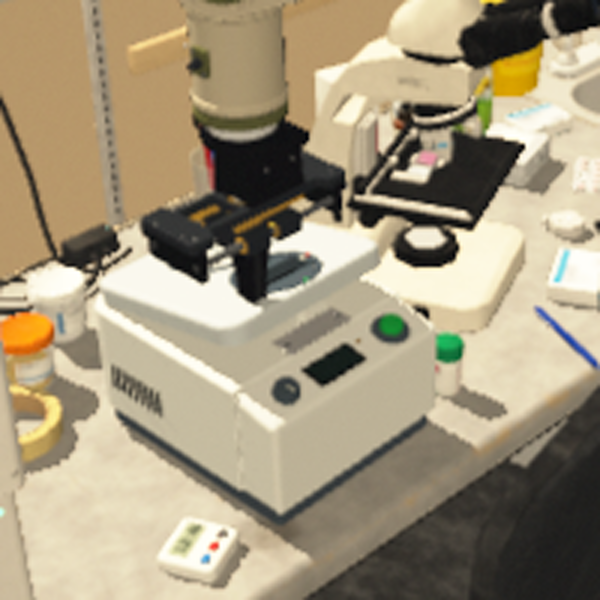

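The fingertips are on the lid's left front and the lid is partly lowered, so I'll keep pushing.

play_rows --pt "0 0 -0.5 0 0 0 0" --pt "0 0 -0.5 0 0 0 0" --pt "0 0 -0.5 0 0 0 0" --pt "0 0 -0.5 0 0 0 0" --pt "0 0 -0.5 0 0 0 0" --pt "0 0 -0.5 0 0 0 0" --pt "0 0 -0.4 0 0 0 0" --pt "0 0 -0.2 0 0 0 0" --pt "0 0 -0.1 0 0 0 0" --pt "0 0 -0.1 0 0 0 0" --pt "0 0 0 0 0 0 0"

```text
time: 5.9
ee_pos: [0.5281, 0.2012, 0.1744]
eef_rot: [0.698, 0.716, -0.0, 0.001]
ft_force: [-10.3, -4.3, 20.4]
width: 0.0002
```

Force rises to 20 N at z 0.174, so the lid is shut. I'll lift and look with the wrist camera.

play_rows --pt "0 0 2 0 0 0 0" --pt "0 0 4 0 0 0 0" --pt "-0.5 -2 4 0 0 0 0" --pt "-0.5 -2 3 0 0 0 0" --pt "-0.5 -2 0 0 0 0 0" --pt "0 0 0 0 0 0 0"

```text
time: 6.65
ee_pos: [0.5137, 0.1396, 0.3033]
eef_rot: [0.699, 0.715, 0.0, 0.001]
ft_force: [-0.3, -0.0, -0.2]
width: 0.0002
```

```bash
python3 - <<'E'
from h import *
a=snap('scene','s3.png');b=snap('top','t3.png');w=snap('wrist','w3.png')
cv2.imwrite('pics/ce.png',np.hstack([cv2.resize(w['img'],(500,375)),cv2.resize(a['img'][190:300,160:240+20],(300,330))[:375] if 0 else cv2.resize(a['img'][180:300,160:256],(300,375))])[:,:,::-1])
print(r.read_state()['ee_pos'],ray(w,280,210))
E
```

```text
[0.51310634 0.14191925 0.30252879] (array([0.44729788, 0.13950299, 0.46553435]), array([ 2.44589903e-01,  4.01088307e-04, -9.69626535e-01]))
```

View pics/ce.png

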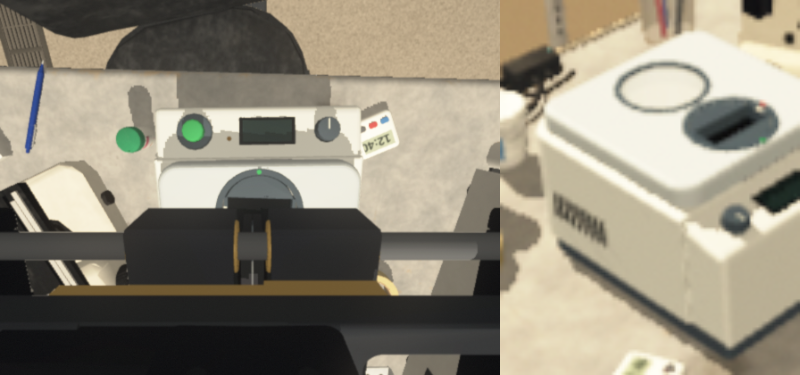

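The lid is shut. In the wrist view the button is at (193,131), the green dot at (259,171), and the lid's front edge runs from (165,162) to (355,160). In the scene view the slot is clear.

```bash
python3 - <<'E'
from h import *
a=dict(np.load('pics/s3.png.npz'));w=dict(np.load('pics/w3.png.npz'));t=dict(np.load('pics/t3.png.npz'))
h=cv2.cvtColor(w['img'],cv2.COLOR_RGB2HSV);m=cv2.inRange(h,(50,100,60),(90,255,255))
k,l,s,ce=cv2.connectedComponentsWithStats(m)
for i in range(1,k):
    if s[i,4]>10: print(s[i],ce[i].round(1),[onz(w,*ce[i],z).round(4) for z in(.143,.174,.064)])
W=lambda u,v:((u+.5)*1.12-.5,(v+.5)*1.12-.5)
for n,p,z in(('knob',(328,129),.143),('lidL',(358,185),.165),('lidR',(160,185),.165),('conL',(361,112),.13),('conR',(156,113),.13),('discL',(300,200),.174),('discR',(217,200),.174)):print(n,onz(w,*W(*p),z).round(4))
im=np.hstack([cv2.resize(a['img'][190:240,205:265],(480,400),interpolation=2),cv2.resize(t['img'][150:250,150:230],(320,400),interpolation=2)])
cv2.imwrite('pics/cf.png',im[:,:,::-1])
E
```

```text
[204 134  25  25 492] [215.6 146.1] [array([0.466 , 0.0756, 0.143 ]), array([0.4642, 0.0817, 0.174 ]), array([0.4706, 0.0599, 0.064 ])]
[130 143  31  27 649] [144.8 156.1] [array([0.4774, 0.0059, 0.143 ]), array([0.4745, 0.0188, 0.174 ]), array([ 0.4848, -0.0268,  0.064 ])]
[288 190   5   5  21] [290. 192.] [array([0.5097, 0.1493, 0.143 ]), array([0.5037, 0.1483, 0.174 ]), array([0.525 , 0.1517, 0.064 ])]
knob [0.461  0.2231 0.143 ]
lidL [0.5176 0.2545 0.165 ]
lidR [0.5227 0.044  0.165 ]
conL [0.442  0.2617 0.13  ]
conR [0.4487 0.0327 0.13  ]
discL [0.5331 0.1923 0.174 ]
discR [0.5352 0.1055 0.174 ]
```

View pics/cf.png

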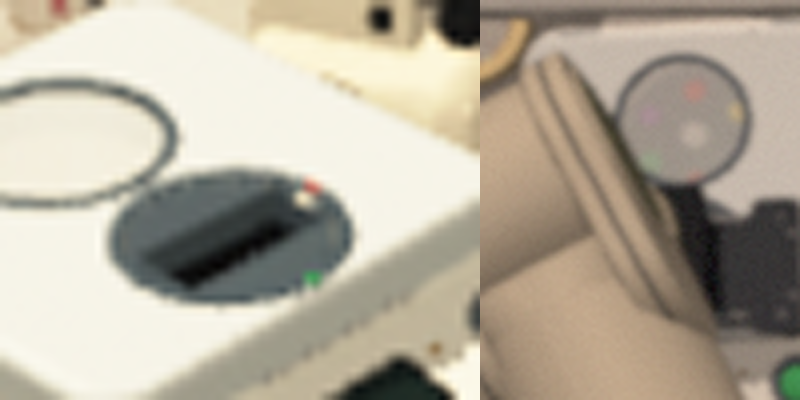

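The scene crop shows the disc centred near (231,236), with the slot almost across the lid, the pointer at (303,200), the red dot at (312,187) and the green dot at (313,279).

```bash
python3 - <<'E'
from h import *
a=dict(np.load('pics/s3.png.npz'))
S=lambda u,v:((u+.5)/8-.5+205,(v+.5)/8-.5+190)
P={n:onz(a,*S(*p),.174) for n,p in dict(L=(110,240),R=(353,240),T=(235,168),B=(228,305),C=(231,236),ptr=(303,200),red=(312,187),grn=(313,279),s1=(148,262),s2=(285,186),s3=(320,215)).items()}
for n in P:print(n,P[n].round(4))
print('LR',np.linalg.norm(P['L']-P['R']),'TB',np.linalg.norm(P['T']-P['B']))
E
```

```text
L [0.577 0.184 0.174]
R [0.5128 0.1207 0.174 ]
T [0.5811 0.1185 0.174 ]
B [0.514  0.1815 0.174 ]
C [0.5471 0.1507 0.174 ]
ptr [0.5461 0.1154 0.174 ]
red [0.5504 0.1069 0.174 ]
grn [0.5044 0.1485 0.174 ]
s1 [0.5559 0.1836 0.174 ]
s2 [0.5582 0.1136 0.174 ]
s3 [0.534  0.1179 0.174 ]
LR 0.09014994389258603 TB 0.09201204856774688
```

play_rows --pt "1.7 0.4 0 0 0 0 2.5" --pt "1.7 0.45 0 0 0 0 2.5" --pt "0 0 -4 0 0 0 2.5" --pt "0 0 -4 0 0 0 2.5" --pt "0 0 -2 0 0 0 2.5" --pt "0 0 -1 0 0 0 2.5" --pt "0 0 0 0 0 0 2.5" --pt "0 0 0 0 0 0 2.5"

```text
time: 7.8
ee_pos: [0.5478, 0.15, 0.1938]
eef_rot: [0.698, 0.716, 0.001, 0.0]
ft_force: [-0.1, -0.6, -1.1]
width: 0.0253
```

```bash
python3 - <<'E'
from h import *
a=snap('scene','s4.png');w=snap('wrist','w4.png')
cv2.imwrite('pics/cg.png',np.hstack([cv2.resize(a['img'][180:250,190:270],(400,350),interpolation=2),cv2.resize(w['img'][120:330,160:400],(400,350))])[:,:,::-1])
s=r.read_state();print(s['ee_pos'],s['width'],s['ft_force'])
E
```

```text
[0.54763893 0.14983202 0.19358134] 0.024618994179087025 [ 0.05882664 -0.60887159  0.182072  ]
```

View pics/cg.png

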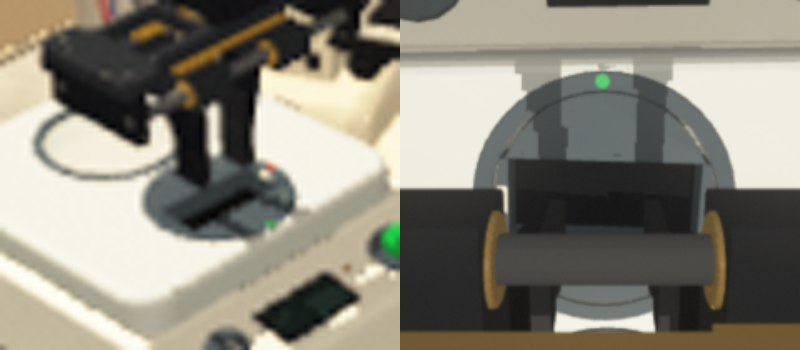

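The fingers line up with the slot: they sit inside columns 508–700 in the wrist crop. Lowering now.

play_rows --pt "0 0 -1 0 0 0 2.5" --pt "0 0 -0.8 0 0 0 2.5" --pt "0 0 -0.5 0 0 0 2.5" --pt "0 0 -0.5 0 0 0 2.5" --pt "0 0 0 0 0 0 2.5"

```text
time: 8.52
ee_pos: [0.547, 0.1496, 0.1642]
eef_rot: [0.698, 0.716, -0.0, -0.0]
ft_force: [0.5, -0.4, 0.4]
width: 0.0249
```

play_rows --pt "0 0 0 0 0 -0.1 2.5" --pt "0 0 0 0 0 -0.1 2.5" --pt "0 0 0 0 0 -0.1 2.5" --pt "0 0 0 0 0 -0.1 2.5" --pt "0 0 0 0 0 -0.1 2.5" --pt "0 0 0 0 0 -0.1 2.5" --pt "0 0 0 0 0 -0.1 2.5" --pt "0 0 0 0 0 -0.1 2.5" --pt "0 0 0 0 0 -0.1 2.5" --pt "0 0 0 0 0 -0.1 2.5" --pt "0 0 0 0 0 -0.1 2.5" --pt "0 0 0 0 0 -0.1 2.5" --pt "0 0 0 0 0 -0.1 2.5" --pt "0 0 0 0 0 -0.1 2.5" --pt "0 0 0 0 0 -0.1 2.5" --grip_force 40

```text
time: 10.4
ee_pos: [0.547, 0.15, 0.1648]
eef_rot: [0.999, 0.047, 0.0, -0.0]
ft_force: [0.2, 0.3, 0.1]
width: 0.0252
```

```bash
python3 - <<'E'
from h import *
s=r.read_state();print(s['ee_pos'],s['width'],s['ft_force'],s['torque'],s['joint_positions'].round(2),2*np.arctan2(s['eef_rot'][1],s['eef_rot'][0]))
E
```

```text
[0.54702769 0.15000028 0.1647517 ] 0.02515310461377917 [0.17156137 0.28822181 0.10620356] [0.08012973 0.0541004  0.08455517] [ 0.26  0.33 -0.73  1.66  0.23  1.24 -0.42] 0.0942917422739481
```

The turning moment of 0.085 N m matches the lock's stiffness, so the disc is following. I'll carry on to the stop.

play_rows --pt "0 0 0 0 0 -0.08 2.5" --pt "0 0 0 0 0 -0.08 2.5" --pt "0 0 0 0 0 -0.06 2.5" --pt "0 0 0 0 0 0 2.5"

```text
time: 10.9
ee_pos: [0.5471, 0.1498, 0.1647]
eef_rot: [0.998, -0.061, 0.0, -0.0]
ft_force: [-0.2, -0.0, -0.3]
width: 0.0247
```

```bash
python3 - <<'E'
from h import *
s=r.read_state();print(s['ee_pos'],s['width'],s['ft_force'],s['torque'],2*np.arctan2(s['eef_rot'][1],s['eef_rot'][0]))
E
```

```text
[0.54708382 0.14984435 0.16473847] 0.02470071088558131 [-0.24267164 -0.04294238 -0.26884398] [ 0.02845221  0.06492839 -0.02872812] -0.12220995214159197
```

play_rows --pt "0 0 0 0 0 -0.05 2.5" --pt "0 0 0 0 0 -0.05 2.5" --pt "0 0 0 0 0 -0.04 2.5" --pt "0 0 0 0 0 0 2.5"

```text
time: 11.4
ee_pos: [0.5473, 0.1499, 0.1648]
eef_rot: [0.992, -0.129, 0.0, 0.0]
ft_force: [1.0, -1.7, -0.5]
width: 0.0254
```

```bash
python3 - <<'E'
from h import *
s=r.read_state();print(s['ee_pos'],s['width'],s['ft_force'],s['torque'],2*np.arctan2(s['eef_rot'][1],s['eef_rot'][0]))
E
```

```text
[0.54727319 0.14985921 0.16477146] 0.025365431452783253 [ 0.97638974 -1.69372022 -0.53301337] [-0.19331639 -0.20857849  1.72171834] -0.25926634877965526
```

The moment jumped to 1.7 N m, so the disc is at its stop. I'll ease back, lift out, move off to the front-right above the button and check.

play_rows --pt "0 0 0 0 0 0.1 2.5" --pt "0 0 0 0 0 0.1 2.5" --pt "0 0 1 0 0 0 2.5" --pt "0 0 2 0 0 0 2.5" --pt "0 0 4 0 0 0 2.5" --pt "-4 0 2 0 0 0 0" --pt "-4 0 0 0 0 0 0" --pt "-1 -4 0 0 0 0 0" --pt "0 -3.4 0 0 0 0 0" --pt "0 0 0 0 0 0 0"

```text
time: 12.65
ee_pos: [0.4574, 0.0731, 0.2554]
eef_rot: [0.999, -0.035, 0.001, 0.0]
ft_force: [-0.7, 0.9, 0.3]
width: 0.0005
```

```bash
python3 - <<'E'
from h import *
a=snap('scene','s5.png');w=snap('wrist','w5.png')
cv2.imwrite('pics/ch.png',np.hstack([cv2.resize(a['img'][170:270,170:290],(420,350),interpolation=2),cv2.resize(w['img'],(380,285+65))])[:,:,::-1])
s=r.read_state();print(s['ee_pos'],s['ft_force'])
E
```

```text
[0.45732142 0.07602633 0.25528068] [-0.4667999   0.50064686 -0.33340817]
```

View pics/ch.png

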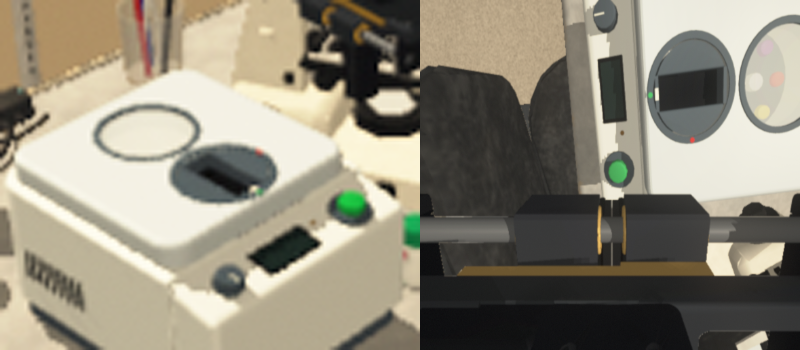

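The lid is shut, with the pointer at the green dot (scene crop (255,190), wrist crop (655,95)), so it is locked. The button is at (0.466, 0.076, 0.143). Going down to press.

play_rows --pt "0.7 0 -4 0 0 0 0" --pt "0 0 -4 0 0 0 0" --pt "0 0 -2 0 0 0 0" --pt "0 0 -0.6 0 0 0 0" --pt "0 0 -0.3 0 0 0 0" --pt "0 0 -0.3 0 0 0 0" --pt "0 0 0 0 0 0 0"

```text
time: 13.62
ee_pos: [0.4643, 0.077, 0.1468]
eef_rot: [1.0, -0.031, 0.0, 0.001]
ft_force: [-22.0, -2.0, 43.0]
width: 0.0003
```

play_rows --pt "0 0 0.3 0 0 0 0" --pt "0 0 0 0 0 0 0"

```text
time: 13.88
ee_pos: [0.4644, 0.0769, 0.1477]
eef_rot: [1.0, -0.031, 0.001, -0.0]
ft_force: [-8.5, 1.4, 15.3]
width: 0.0005
```

```bash
python3 - <<'E'
from h import *
s=r.read_state();print(s['ee_pos'],s['ft_force'])
a=snap('scene','s6.png')
cv2.imwrite('pics/ci.png',cv2.resize(a['img'][190:270,210:310],(750,600),interpolation=2)[:,:,::-1])
E
```

```text
[0.46436781 0.07693555 0.1477213 ] [-8.47994638  1.36060109 15.28847046]
```

View pics/ci.png

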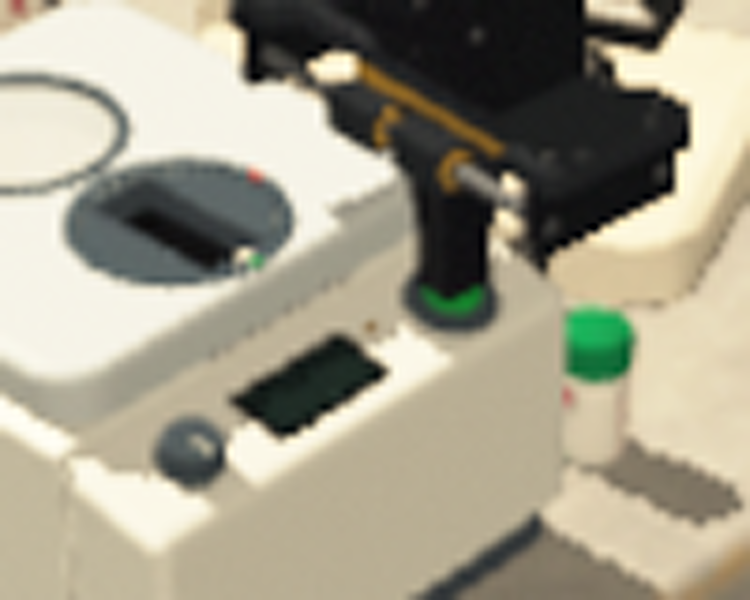

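The fingertip sits squarely on the button, which is held in. I'll release in small steps and watch for the spring force.

play_rows --pt "0 0 0.3 0 0 0 0" --pt "0 0 0 0 0 0 0"

```text
time: 14.18
ee_pos: [0.4647, 0.0766, 0.1497]
eef_rot: [1.0, -0.031, 0.001, -0.0]
ft_force: [-2.1, 2.1, 3.8]
width: 0.0007
```

play_rows --pt "0 0 0.2 0 0 0 0" --pt "0 0 0 0 0 0 0"

```text
time: 14.42
ee_pos: [0.4645, 0.076, 0.1509]
eef_rot: [1.0, -0.031, 0.0, -0.0]
ft_force: [-0.0, 1.7, 3.5]
width: 0.0
```

play_rows --pt "0 0 0.5 0 0 0 0" --pt "0 0 0 0 0 0 0"

```text
time: 14.68
ee_pos: [0.4643, 0.0752, 0.1557]
eef_rot: [0.999, -0.032, 0.0, 0.0]
ft_force: [0.4, 0.3, -0.4]
width: 0.0007
```

play_rows --pt "0 0 2 0 0 0 0" --pt "0 0 5 0 0 0 0" --pt "0 0 5 0 0 0 0" --pt "-2 -2 4 0 0 0 0" --pt "0 0 0 0 0 0 0" --pt "0 0 0 0 0 0 0"

```text
time: 15.42
ee_pos: [0.444, 0.0554, 0.3149]
eef_rot: [0.999, -0.032, -0.0, 0.0]
ft_force: [0.1, 0.6, -1.0]
width: 0.0004
```

```bash
python3 - <<'E'
from h import *
s=r.read_state();print(s['time'],s['ee_pos'],s['ft_force'])
a=snap('scene','s7.png')
cv2.imwrite('pics/cj.png',cv2.resize(a['img'][180:330,160:360],(800,600),interpolation=2)[:,:,::-1])
E
```

```text
15.425 [0.44403664 0.05540967 0.31492814] [ 0.11070531  0.5659317  -0.95699223]
```

View pics/cj.png

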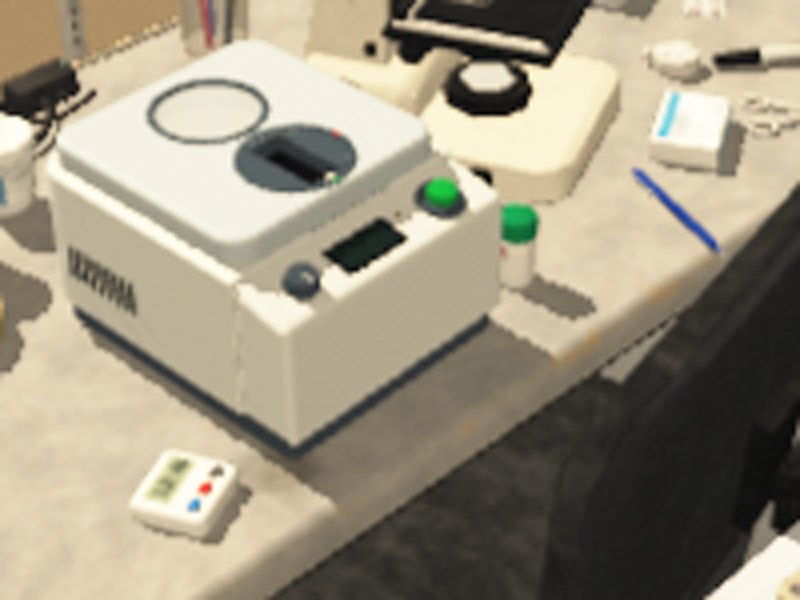

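The lid is shut, the pointer is at the green dot, the button is out again and the bystanders are in place.

```bash
python3 -c "
from bench import r
print(r.close_job())"
```

```text
the job is handed in; nothing more can be done
None
```

I shut the lid, locked it and pressed the start button, in that order, then handed the job in at about 15.5 s of the 64 s allowed. Handing in gives no verdict, so what follows rests on my own checks.

- **Lid:** I pushed it down at its left front until the force rose to about 20 N with the fingertips at z = 0.174, which is the given height of the shut lid.
- **Lock:** With both fingertips in the slot, I turned it clockwise until the moment jumped from about 0.08 to 1.7 N m at the stop. In the pictures afterwards the white pointer is at the green dot.
- **Start button:** I pressed it until it bottomed out. On release the spring still pushed with about 4 N, and by z = 0.156 the force was gone.

The last picture shows the lid shut, the pointer at green and the button out. The timer, pot, pen and coverslip pack look undisturbed; the forceps and marker are only partly in view. The arm was clear, with no contact force.

**Button press force:** it reached 43 N up and 22 N sideways, well above the 5 N needed, because the button top stood several mm higher than I had measured. Only the fingertips were touching, so the 40 N limit on the arm and gripper body should not apply. It stayed well under the 120 N wrist limit.

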